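Shut and hasp the blade case under the inspection lamp

TASK

The lid of the black turbine-blade case under the inspection lamp stands a little open: press it fully shut first, then swing the steel hasp on the lid's front edge forward and down until it lies home over the catch on the case's front. Leave it shut and hasped, let go, and do not shift the blades and gauges around it.

Things in the scene. Friction and masses are not known exactly. Their poses are not given: they have to be found in the camera images.
- case: Black plastic case with a grey lid, fixed, 180 (x) x 280 (y) x 120 mm high with its lid shut (box 100, lid 20). Origin: centre of its underside on the table; z up; -x is its front, towards the robot. On the front, middle, a steel catch: a pad 34 mm wide, 24 mm proud of the wall (to x = -114 mm), 50 to 96 mm above the table, with a staple (wire loop) reaching x = -135 mm.
- lid (a joint): Lid angle in rad: 0 fully shut, growing as the front edge rises; its hinge axis is along the case's y, 90 mm behind (+x) and 100 mm above the case's origin. Stiff: it stays where it is left, and takes about 2 to 6 N at the front edge.
- lid_edge (a point): Middle of the lid's front upper edge, 180 mm from the hinge axis; 120 mm above the table when shut. Turns with the lid. The lid's top is a flat 180 x 280 mm. A hinge leaf 44 mm wide in the middle carries the hasp 28 mm in front of this edge.
- hasp (a joint): Hasp angle relative to the lid, in rad: 0 hanging straight down over the catch, home (a stop); 1.57 sticking out to the front; 3.14 standing straight up from the lid; more leans back over the lid. Grows from home outward (-x) and up. Slightly stiff: it stays where it is left.
- hasp_hinge (a point): On the hasp's hinge axis (along the case's y). With the lid shut: case x = -118 mm, y = 0, 112 mm above the table.
- hasp_grip (a point): Centre of the rolled grip at the hasp's free end: a steel bar 14 mm thick and 52 mm long along the case's y, 74 mm from the hasp's hinge axis. The hasp strap between is 40 mm wide and 5 mm thick with a slot for the staple. Home with the lid shut: case x = -118 mm, 38 mm above the table, 28 mm in front of the case's wall.
- lamp: Fixed grey lamp bar over the case, 40 (x) x 520 (y) mm, underside 278 and top 315 mm above the table, on two 22 mm posts at y = +-235 mm. Origin: on the table below the bar's centre. The bar's front is about 30 mm behind the hasp's hinge axis (lid shut): an upright gripper does not fit over the lid's edge or the raised hasp; lean it towards the robot.
- blade: Loose steel turbine blade lying on the bench, about 115 mm long along its x, 44 mm high. Origin on the table near its middle. Leave alone.
- blade_stand: Loose wooden block 75 x 60 x 25 mm with a blade standing on it, 138 mm high. Origin: centre of its underside. Leave alone.
- caliper: Loose steel caliper, 200 mm long along its x, 12 mm high, lying in front of the case. Origin: middle of its underside. Leave alone.
- ring_gauge: Loose steel ring gauge, 68 mm across, 22 mm high, in front of the case. Origin: centre of its underside. Leave alone.

How it is judged (in metres and radians):
On the way, in this order (a step that is already met when the one before it is completed fails the run):
1. the lid is pressed fully shut (value of joint lid below 0.04 rad), for 0.2 s.
2. with the lid shut, the hasp lies home over the catch (value of joint lid below 0.04 rad and value of joint hasp below 0.15 rad), for 0.2 s.
At the end, for the whole second after the job is handed in: The lid is shut (within 0.04 rad, 7 mm at its front edge), the hasp lies home over the catch (within 0.15 rad, 11 mm at its grip) and at rest, and every bystander listed is within 40 mm of where it started and the standing blade has not tipped over (all of step 2 and velocity of joint hasp below 0.1 rad/s); the robot touches nothing.
It fails at once if a blade or gauge around the case was shifted by more than 40 mm or toppled (distance of any of blade, blade_stand, caliper, ring_gauge from where it was at the start of the episode above 0.04 m or angle between blade_stand's own z axis and vertical above 0.5 rad).
It also fails if it takes over 58 s, if anything falls off the work surface, if the arm or the gripper's body presses on something with over 40 N, if the wrist force passes 120 N, or if a joint passes its speed limit or range.

ROBOT

A 6-joint arm with a two-finger parallel gripper is mounted at the origin on the work surface. World frame = base frame: x ahead of the robot, y to its left, z up, the work surface at z = 0. Lengths are in mm, angles in rad, forces in N, time in s.
With the tool pointing down it reaches from about 325 to 775 mm from the base axis. Payload 9.3 kg.
Tool frame: the origin (TCP) lies at the very end of the fingers, on their centre line; the grasp point (between the pads) lies 19 mm behind it; z points along the fingers, y is the line along which they close (so a half turn about z gives the same grasp; the last joint's range is limited). The gripper opens to 85 mm and grips with 20 to 120 N. Pads are 22 mm wide; open, the fingers measure 114 mm over their backs; the gripper's body (76 mm by 85 mm) begins 54 mm behind the grasp point. The pads swing forward as they close: fully open they stand 13 mm farther back than shut.
Start: joints at [-1.495, 0.259, 0.021, 1.334, 0, 1.418], TCP at [124.738, -535.665, 231.279] pointing down, gripper open.
Joint ranges: [-3.04, 3.04], [-0.91, 1.82], [-1.04, 1.36], [-1.92, 1.95], [-1.52, 1.45], [-3.14, 3.14]. Speed limits (rad/s): [2.22, 2.22, 2.79, 3.14, 3.14, 3.14].

INTERFACE

Orientations are given as a unit quaternion [w, x, y, z].
In Python, from workcell import readout, eyes, job_done gives the robot as it stands.
- The arm moves only by the tool carry_out, never from a script. Its argument "plan" is one flat list of numbers, 7 for each row, row after row: the shift along the tool's x, y, z normalised to -1 to 1, where 1 is 60 cm, then the turn, a rotation vector about the tool's x, y, z normalised to -1 to 1, where 1 is pi rad, then the closure, from -1 (fully open) to 1 (shut). A call has 1 to 12 rows; each row is the pose to reach, as a shift and turn from the pose commanded when the call began, along the tool's axes at that moment, turning the shorter way round; what a row does not reach only later rows make up. A row lasts 1/10 s, in which the tool goes at most 50 mm and 8.59 degrees, less where a joint would pass 70% of its speed; a pose out of reach is approached as far as the arm can. A call with a number of a shift or a turn outside -1 to 1 is refused whole. A call with a gripper value outside its range is refused whole. The fingers move at their own pace and stop on an object; the grip force is fixed at half the most. Time passes only in rows, so rows that repeat a pose let the fingers close. It gives the time, the measured TCP pose, the force, the opening and the grip force at its end, in the units of the state.
- readout.read_state(): the state, without advancing time (a new reading comes with each control period).
- eyes.capture(name): name is "side" or "top" or "wrist"; returns (picture, depth): 384x512x3 uint8, red, green, blue; 384x512 float32, mm along the optical axis (not along the pixel's ray), 0 where there is no reading.
- eyes.calibration(name): a dict with "K" (3x3 intrinsics, pixels), "eye" and "orientation" of the camera in the world; the wrist camera has in their place "hand_eye" (4x4, takes a point from camera to tool coordinates, whose origin is the TCP and whose axes are the flange's). Camera axes: x right, y up, looking along -z (the intrinsics and any distortion apply to the point x, -y, -z); pixel columns grow to the right and rows downward; lengths in mm; the calibration is good to about 2 mm. A picture is of the moment at which its call begins: read the wrist's pose just before it. calibration takes no time and is no camera call.
- job_done(): hands the job in; it is judged then, once.
Trained networks look in the newest picture that a camera, given by its name, has taken for a name from the list of things; names that differ only in an ending like _2 or _b are one class to them, and where a whole thing is asked for, a point or a joint stands for the part that bears it (a point fixed in the world has none). Each returns a list of dicts, best first, with "score" (0 to 1); they miss things now and then, are a little off and sometimes report something else, mostly with a low value. They report only what shows in the picture. A call takes as long as a camera call.
- eyes.boxes_of(thing, camera): "position" ([x, y, z] in mm, in world coordinates, good to about 4 mm: the middle of the surface that is visible of it).
- eyes.trace(thing, camera): "mask" (384x512 bool, what is visible of it).
The state is a dict: "time": time; "joint_pos": joint angles; "dq": joint speeds; "effort": joint torques, N m; "tool_pos": TCP position; "orientation": TCP orientation; "wrist_force": force on the tool from outside, world axes, zero at the start; "torque": the same for the moment, N m; "gripper_width": finger opening in mm; "finger_force": force on a finger pad.
Only numpy, scipy, OpenCV 4.12 (cv2) and the standard library are available. Lean on these libraries where they do the work, as an engineer would, in place of code of your own. Each camera call takes 0.05 s, during which the arm holds its last target. There are 200 camera calls.

## Working session

There is one attempt and no reset: what is moved stays moved. The work goes in short steps, Python scripts to look and compute and a tool call to move; the robot and the scene stay as the last step left them, time stands still between calls to the robot, and variables do not carry over. Pictures are saved under pics/ and viewed, at most 10 in all, crops included, and the job is handed in when it is done.

Besides the shell and the picture viewer there is one more tool, called after ">>>" as a command line: name --argument value ..., lists and objects as JSON in quotes. carry_out: Moves the arm, as the interface text tells. Its arguments: {"type":"object","properties":{"plan":{"type":"array"}},"required":["plan"]}

```bash
mkdir -p pics; ls; cat > h.py <<'E'
import numpy as np,cv2
from scipy.spatial.transform import Rotation as R
from workcell import readout,eyes,job_done
def rot(q): return R.from_quat([q[1],q[2],q[3],q[0]])
def world(cam,depth,px):
    c=eyes.calibration(cam);K=np.array(c["K"]);o=c["orientation"]
    Rm=np.array(o) if np.size(o)==9 else rot(o).as_matrix()
    px=np.atleast_2d(px);d=depth[px[:,1],px[:,0]]
    p=np.c_[(px[:,0]-K[0,2])/K[0,0]*d,-(px[:,1]-K[1,2])/K[1,1]*d,-d]
    return p@Rm.reshape(3,3).T+np.array(c["eye"])
E
python3 - <<'E'
from h import *
s=readout.read_state();print(s["tool_pos"],s["orientation"],s["time"])
ims=[]
for cam in("side","top"):
    p,d=eyes.capture(cam);np.save(f"pics/{cam}_d.npy",d);cv2.imwrite(f"pics/{cam}0.png",p[:,:,::-1]);print(cam,{k:(np.round(v,3).tolist() if not isinstance(v,str) else v) for k,v in eyes.calibration(cam).items()})
    for t in("case","lid","lid_edge","hasp_grip","hasp_hinge","hasp","lamp","blade","blade_stand","caliper","ring_gauge"):
        print(t,[(np.round(b["position"],0).tolist(),round(b["score"],2)) for b in eyes.boxes_of(t,cam)[:2]])
E
```

```text
pics
[ 124.70890937 -535.37571023  230.65222258] [-6.88070304e-04  9.93466061e-01  1.14125858e-01  3.85769419e-05] 0.0
side {'K': [[372.346, 0.0, 249.936], [0.0, 372.346, 193.12], [0.0, 0.0, 1.0]], 'eye': [179.424, 712.676, 866.02], 'orientation': [-0.247, -0.109, 0.37, 0.889]}
case [([641.0, 29.0, 116.0], 0.89)]
lid [([645.0, -3.0, 142.0], 0.87)]
lid_edge [([644.0, -4.0, 141.0], 0.7)]
hasp_grip [([598.0, -44.0, 194.0], 0.5)]
hasp_hinge [([597.0, -46.0, 196.0], 0.68), ([639.0, -362.0, 32.0], 0.4)]
hasp []
lamp [([602.0, 78.0, 297.0], 0.56), ([638.0, -362.0, 28.0], 0.47)]
blade [([639.0, -362.0, 29.0], 0.72), ([595.0, -44.0, 191.0], 0.23)]
blade_stand [([500.0, 266.0, 23.0], 0.56), ([644.0, -5.0, 143.0], 0.43)]
caliper [([507.0, -190.0, 8.0], 0.59), ([595.0, -46.0, 190.0], 0.42)]
ring_gauge [([647.0, -2.0, 145.0], 0.68), ([421.0, 88.0, 20.0], 0.57)]
top {'K': [[468.549, 0.0, 255.383], [0.0, 468.549, 188.382], [0.0, 0.0, 1.0]], 'eye': [374.143, 22.102, 1389.742], 'orientation': [0.711, 0.057, -0.057, -0.698]}
case [([701.0, -38.0, 134.0], 0.76)]
lid [([710.0, -35.0, 135.0], 0.7)]
lid_edge [([715.0, -35.0, 137.0], 0.87)]
hasp_grip [([595.0, -54.0, 185.0], 0.55)]
hasp_hinge [([592.0, -53.0, 186.0], 0.53)]
hasp [([591.0, -52.0, 186.0], 0.5)]
lamp [([619.0, -58.0, 315.0], 0.73), ([501.0, 245.0, 25.0], 0.69)]
blade [([644.0, -363.0, 37.0], 0.62)]
blade_stand [([504.0, 246.0, 25.0], 0.57)]
caliper [([504.0, -196.0, 9.0], 0.86)]
ring_gauge [([702.0, -36.0, 132.0], 0.61), ([430.0, 77.0, 24.0], 0.55)]
```

View pics/side0.png

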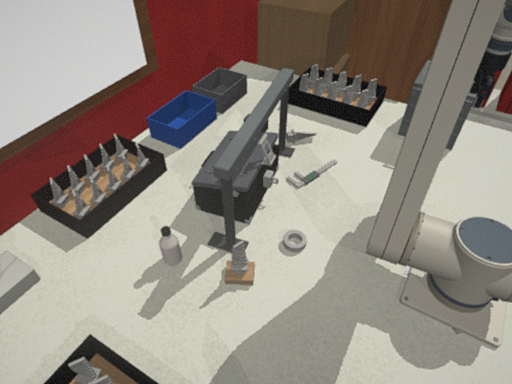

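View pics/top0.png

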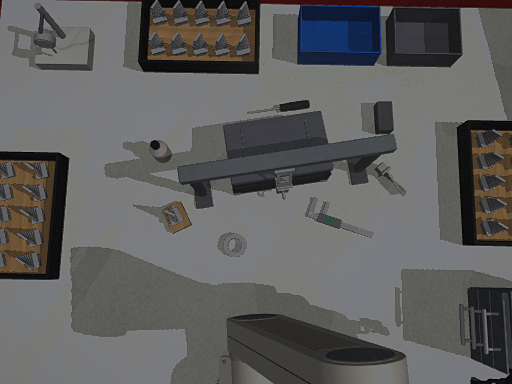

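```bash
python3 - <<'E'
from h import *
for cam in("side","top"):
    d=np.load(f"pics/{cam}_d.npy")
    for t in("lid","hasp","lamp"):
        for m in eyes.trace(t,cam)[:1]:
            y,x=np.nonzero(cv2.erode(m["mask"].astype(np.uint8),np.ones((3,3)))) if t!="hasp" else np.nonzero(m["mask"])
            k=d[y,x]>0;P=world(cam,d,np.c_[x,y][k])
            print(cam,t,m["score"],len(P),x.min(),x.max(),y.min(),y.max(),np.percentile(P,[2,50,98],axis=0).round())
            if t=="lid":
                # plane fit (RANSAC-lite): z=ax+by+c
                w=np.ones(len(P),bool)
                for i in range(8):
                    A=np.c_[P,np.ones(len(P))][:,[0,1,3]];c=np.linalg.lstsq(A[w],P[w,2],rcond=None)[0];r=abs(A@c-P[:,2]);w=r<max(4,np.median(r))
                Q=P[w];print("plane",c,w.sum());print(cv2.minAreaRect(Q[:,:2].astype(np.float32)))
            if t=="lamp":print(cv2.minAreaRect(P[P[:,2]>300][:,:2].astype(np.float32)))
            if t=="hasp":
                for a in range(0,len(P),max(1,len(P)//14)):print(x[k][a],y[k][a],P[a].round())
E
```

```text
side lid 0.79 1680 194 275 132 190 [[ 586. -153.  119.]
 [ 637.   -2.  145.]
 [ 780.  110.  222.]]
plane [-1.92707142e-01 -3.45996472e-02  2.68038265e+02] 1350
((677.2081909179688, -31.561782836914062), (198.13035583496094, 272.59002685546875), 8.59914493560791)
side hasp 0.57 241 257 274 134 165 [[ 576. -127.  143.]
 [ 600.  -49.  186.]
 [ 646.  -24.  224.]]
263 134 [620. -70. 223.]
263 137 [612. -57. 223.]
265 139 [608. -62. 214.]
265 141 [609. -63. 206.]
262 143 [603. -35. 219.]
268 144 [600. -67. 196.]
264 146 [602. -45. 202.]
268 148 [598. -63. 184.]
265 151 [596. -42. 188.]
269 153 [591. -58. 172.]
268 155 [587. -45. 175.]
267 157 [586. -37. 173.]
266 159 [587. -33. 168.]
269 161 [580. -38. 160.]
271 164 [573. -38. 151.]
side lamp 0.94 3055 210 291 70 250 [[ 562. -282.    5.]
 [ 599.   81.  304.]
 [ 665.  205.  315.]]
((617.5175170898438, -47.198760986328125), (36.288150787353516, 514.701171875), 9.843827247619629)
top hasp 0.76 314 275 294 168 189 [[577. -74.  97.]
 [600. -51. 176.]
 [616. -30. 230.]]
288 168 [605. -54. 287.]
282 170 [612. -43. 229.]
285 171 [609. -50. 231.]
288 172 [609. -59. 215.]
291 173 [608. -67. 209.]
278 175 [602. -34. 210.]
288 176 [612. -64. 150.]
278 179 [595. -35. 191.]
288 180 [596. -62. 175.]
278 182 [589. -35. 184.]
283 183 [588. -49. 174.]
288 184 [586. -62. 168.]
276 186 [583. -31. 156.]
282 187 [580. -47. 155.]
279 189 [584. -42. 100.]
top lamp 0.78 4193 179 395 135 206 [[ 561. -294.    7.]
 [ 621.  -49.  315.]
 [ 677.  191.  320.]]
((621.8760986328125, -51.42741394042969), (38.0605583190918, 512.8192749023438), 9.9697847366333)
```

The side view shows the case at about (240,165), with the lamp bar over it, the lid slightly open and the hasp standing up at about (267,150). The top view shows the hasp at (284,180) in front of the bar, with the stand (175,217), ring (231,245) and caliper (340,218) well clear of the hasp. From the lid plane, the lid angle is about 0.19 rad and the yaw about 10°. The case origin is near (686,-31).

```bash
cat >> h.py <<'E'
YAW=np.radians(9.95);C=np.array([686.,-31,0])
Rc=R.from_euler("z",YAW).as_matrix()
def c2w(p): return C+Rc@np.array(p,float)
def w2c(p): return (np.atleast_2d(p)-C)@Rc
def pose(p,th):
    t=np.radians(th);z=Rc@[np.sin(t),0,-np.cos(t)];y=-Rc[:,1]
    return c2w(p),R.from_matrix(np.c_[np.cross(y,z),y,z])
def rows(*wps,start=None):
    s=readout.read_state();T0=s["tool_pos"];R0=rot(s["orientation"])
    print("t",s["time"],"tcp case",w2c(T0).round(1),"F",np.round(s["wrist_force"],1),"tilt",np.degrees(np.arccos(-R0.as_matrix()[2,2])).round(1))
    for p,th in wps:
        P,Q=pose(p,th);d=R0.inv().apply(P-T0)/600;r=(R0.inv()*Q).as_rotvec()/np.pi
        print(p,th,np.r_[d,r].round(4).tolist())
E
python3 -c "
from h import *
rows(((-250,-90,240),30),((-150,-90,190),55),((-62,-90,172),55))"
```

```text
t 1.5 tcp case [[-640.  -400.1  231.3]] F [ 0.4 -1.  -0.5] tilt 0.0
(-250, -90, 240) 30 [0.6775, -0.4802, -0.0145, -0.0046, 0.1666, 0.0171]
(-150, -90, 190) 55 [0.8439, -0.471, 0.0688, -0.0084, 0.3055, 0.0162]
(-62, -90, 172) 55 [0.9904, -0.4629, 0.0988, -0.0084, 0.3055, 0.0162]
```

>>> carry_out --plan '[0.68, -0.48, -0.0145, -0.0046, 0.1666, 0.017, 1, 0.68, -0.48, -0.0145, -0.0046, 0.1666, 0.017, 1, 0.68, -0.48, -0.0145, -0.0046, 0.1666, 0.017, 1, 0.68, -0.48, -0.0145, -0.0046, 0.1666, 0.017, 1, 0.68, -0.48, -0.0145, -0.0046, 0.1666, 0.017, 1, 0.68, -0.48, -0.0145, -0.0046, 0.1666, 0.017, 1, 0.68, -0.48, -0.0145, -0.0046, 0.1666, 0.017, 1, 0.68, -0.48, -0.0145, -0.0046, 0.1666, 0.017, 1, 0.68, -0.48, -0.0145, -0.0046, 0.1666, 0.017, 1, 0.68, -0.48, -0.0145, -0.0046, 0.1666, 0.017, 1, 0.68, -0.48, -0.0145, -0.0046, 0.1666, 0.017, 1, 0.68, -0.48, -0.0145, -0.0046, 0.1666, 0.017, 1]'

```text
time: 2.7
tool_pos: [457.3, -160.7, 240.2]
orientation: [-0.023, 0.962, 0.086, 0.258]
wrist_force: [0.4, -0.1, 0.4]
gripper_width: -0.1
finger_force: 0.0
```

```bash
python3 -c "
from h import *
p,d=eyes.capture('wrist');cv2.imwrite('pics/w1.png',p[:,:,::-1])
s=readout.read_state();H=np.array(eyes.calibration('wrist')['hand_eye']);print(H.round(2))
rows(((-150,-90,190),55),((-62,-90,172),55))"
```

```text
[[  -0.      0.95    0.31   79.39]
 [   1.      0.     -0.     -0.96]
 [  -0.      0.31   -0.95 -142.53]
 [   0.      0.      0.      1.  ]]
t 2.75 tcp case [[-248.4  -89.5  240. ]] F [ 0.4 -1.1 -1.4] tilt 30.0
(-150, -90, 190) 55 [0.1004, 0.0011, 0.1542, -0.0004, 0.139, 0.0006]
(-62, -90, 172) 55 [0.2124, 0.0014, 0.2535, -0.0004, 0.139, 0.0006]
```

View pics/w1.png

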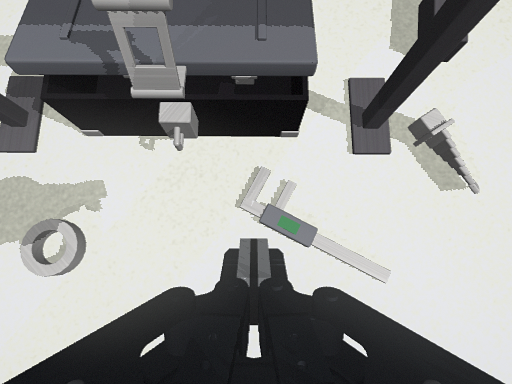

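>>> carry_out --plan '[0.1, 0.001, 0.154, 0, 0.139, 0, 1, 0.1, 0.001, 0.154, 0, 0.139, 0, 1, 0.1, 0.001, 0.154, 0, 0.139, 0, 1, 0.1, 0.001, 0.154, 0, 0.139, 0, 1]'

```text
time: 3.15
tool_pos: [553.4, -148.1, 189.0]
orientation: [-0.04, 0.883, 0.076, 0.461]
wrist_force: [0.6, 0.3, -0.4]
gripper_width: -0.0
finger_force: 0.0
```

The wrist view shows the open lid's front edge at row ~65 with its right corner at (317,65). The hasp stands up at (150,55), the catch is at (178,120), and the fingertips at (253,245) point between the hasp and that corner. Now going in over the lid.

```bash
python3 -c "
from h import *
rows(((-62,-90,172),55),((-62,-90,150),55),((-62,-90,135),55),((-62,-90,128),55),((-62,-90,122),55))"
```

```text
t 3.15 tcp case [[-150.9  -92.5  189. ]] F [ 0.6  0.3 -0.4] tilt 55.2
(-62, -90, 172) 55 [0.0613, -0.0045, 0.1378, 0.0006, -0.0011, -0.0006]
(-62, -90, 150) 55 [0.0312, -0.0045, 0.1587, 0.0006, -0.0011, -0.0006]
(-62, -90, 135) 55 [0.0107, -0.0044, 0.173, 0.0006, -0.0011, -0.0006]
(-62, -90, 128) 55 [0.0011, -0.0044, 0.1796, 0.0006, -0.0011, -0.0006]
(-62, -90, 122) 55 [-0.0071, -0.0044, 0.1853, 0.0006, -0.0011, -0.0006]
```

>>> carry_out --plan '[0.061, -0.004, 0.138, 0, 0, 0, 1, 0.061, -0.004, 0.138, 0, 0, 0, 1, 0.061, -0.004, 0.138, 0, 0, 0, 1, 0.045, -0.004, 0.149, 0, 0, 0, 1, 0.031, -0.004, 0.159, 0, 0, 0, 1, 0.02, -0.004, 0.166, 0, 0, 0, 1, 0.0107, -0.004, 0.173, 0, 0, 0, 1, 0.0107, -0.004, 0.173, 0, 0, 0, 1]'

```text
time: 3.95
tool_pos: [639.8, -129.6, 134.6]
orientation: [-0.04, 0.884, 0.076, 0.46]
wrist_force: [-0.5, -0.1, -0.1]
gripper_width: 0.2
finger_force: 0.0
```

```bash
cat >> h.py <<'E'
def lidangle(cam):
    p,d=eyes.capture(cam);m=eyes.trace("lid",cam)
    if not m: return p,d,None
    y,x=np.nonzero(cv2.erode(m[0]["mask"].astype(np.uint8),np.ones((3,3))));k=d[y,x]>0;P=w2c(world(cam,d,np.c_[x,y][k]))
    w=abs(P[:,2]-np.median(P[:,2]))<50
    for i in range(10):
        A=np.c_[P[:,:2],np.ones(len(P))];c=np.linalg.lstsq(A[w],P[w,2],rcond=None)[0];r=abs(A@c-P[:,2]);w=r<max(4,np.median(r))
    print(cam,"lid slope",c.round(3),w.sum(),"z at x=-60",(c[2]-60*c[0]).round(1),"x=80",(c[2]+80*c[0]).round(1))
    return p,d,m[0]["mask"]
E
python3 -c "
from h import *
for cam in('side','top'):
    p,d,m=lidangle(cam);cv2.imwrite(f'pics/{cam}2.png',cv2.resize(p[110:250,180:340] if cam=='top' else p[90:230,160:320],None,fx=4,fy=4)[:,:,::-1])
rows(((-62,-90,129),55),((-62,-90,126),55))"
```

```text
side lid slope [-3.70000e-02 -2.00000e-03  1.21602e+02] 1577 z at x=-60 123.8 x=80 118.7
top lid slope [-3.40000e-02 -1.00000e-03  1.24628e+02] 3274 z at x=-60 126.7 x=80 121.9
t 4.15 tcp case [[-61.6 -88.5 136.2]] F [-0.1  0.5  0.4] tilt 55.0
(-62, -90, 129) 55 [-0.0102, 0.0025, 0.0063, 0.0001, -0.0002, 0.0002]
(-62, -90, 126) 55 [-0.0143, 0.0025, 0.0092, 0.0001, -0.0002, 0.0002]
```

View pics/side2.png

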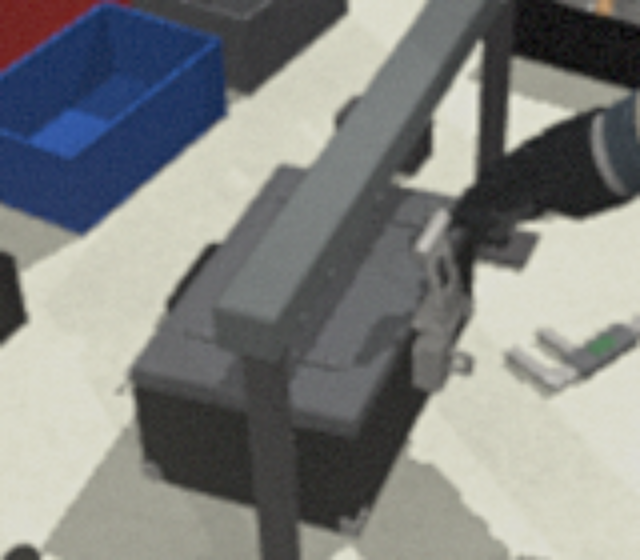

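The crop shows the lid almost flush, with the hasp still standing at (435,270) and the fingers pressing behind it. Pressing the rest of the way.

>>> carry_out --plan '[-0.006, 0.0, 0.0035, 0, 0, 0, 1, -0.01, 0.0, 0.006, 0, 0, 0, 1, -0.0143, 0.0, 0.0092, 0, 0, 0, 1, -0.016, 0.0, 0.011, 0, 0, 0, 1, -0.016, 0.0, 0.011, 0, 0, 0, 1]'

```text
time: 4.65
tool_pos: [641.6, -128.6, 126.8]
orientation: [-0.039, 0.882, 0.078, 0.463]
wrist_force: [-9.7, -0.2, 17.5]
gripper_width: -0.1
finger_force: 8.7
```

```bash
python3 -c "
from h import *
for cam in('side','top'): lidangle(cam)
rows(((-62,-90,150),55))"
```

```text
side lid slope [ 1.00000e-03 -2.00000e-03  1.18172e+02] 1733 z at x=-60 118.1 x=80 118.3
top lid slope [ 6.00000e-03 -1.00000e-03  1.21158e+02] 3219 z at x=-60 120.8 x=80 121.6
t 4.85 tcp case [[-60.6 -88.5 126.8]] F [-8.1  0.1 17.4] tilt 55.3
(-62, -90, 150) 55 [0.0305, 0.0026, -0.024, -0.0, -0.0017, 0.0011]
```

```bash
python3 -c "
from h import *
rows(((-62,-90,150),55),((-140,-90,185),55),((-230,-10,240),45))"
```

```text
t 4.85 tcp case [[-60.6 -88.5 126.8]] F [-8.1  0.1 17.4] tilt 55.3
(-62, -90, 150) 55 [0.0305, 0.0026, -0.024, -0.0, -0.0017, 0.0011]
(-140, -90, 185) 55 [0.0045, 0.0025, -0.1641, -0.0, -0.0017, 0.0011]
(-230, -10, 240) 45 [-0.0051, -0.1309, -0.3396, 0.0001, -0.0573, 0.0011]
```

>>> carry_out --plan '[0.03, 0.0, -0.024, 0, 0, 0, 1, 0.02, 0.0, -0.1, 0, 0, 0, 1, 0.005, 0.0, -0.164, 0, 0, 0, 1, 0.005, 0.0, -0.164, 0, 0, 0, 1, -0.005, -0.13, -0.34, 0, -0.057, 0, 1, -0.005, -0.13, -0.34, 0, -0.057, 0, 1, -0.005, -0.13, -0.34, 0, -0.057, 0, 1, -0.005, -0.13, -0.34, 0, -0.057, 0, 1]'

```text
time: 5.65
tool_pos: [458.8, -78.7, 241.5]
orientation: [-0.032, 0.92, 0.082, 0.381]
wrist_force: [1.0, -0.5, -0.2]
gripper_width: -0.0
finger_force: 0.0
```

```bash
cat >> h.py <<'E'
def wristworld(s,d,px):
    c=eyes.calibration("wrist");K=np.array(c["K"]);H=np.array(c["hand_eye"])
    z=d[px[:,1],px[:,0]];p=np.c_[(px[:,0]-K[0,2])/K[0,0]*z,-(px[:,1]-K[1,2])/K[1,1]*z,-z]
    return rot(s["orientation"]).apply(p@H[:3,:3].T+H[:3,3])+s["tool_pos"]
def hasp(cam="wrist",save=None):
    s=readout.read_state();p,d=eyes.capture(cam)
    if save: cv2.imwrite(save,p[:,:,::-1])
    for m in eyes.trace("hasp",cam)[:1]:
        y,x=np.nonzero(m["mask"]);k=d[y,x]>0;px=np.c_[x,y][k]
        P=w2c(wristworld(s,d,px) if cam=="wrist" else world(cam,d,px))
        k=(abs(P[:,1])<50)&(P[:,0]<-60);P=P[k]
        print(cam,m["score"],len(P),"bbox",x.min(),x.max(),y.min(),y.max())
        zs=np.linspace(P[:,2].min(),P[:,2].max(),9)
        for a,b in zip(zs[:-1],zs[1:]):
            q=P[(P[:,2]>=a)&(P[:,2]<=b)]
            if len(q):print(np.median(q,0).round(1),"y",q[:,1].min().round(),q[:,1].max().round(),len(q))
E
python3 -c "
from h import *
hasp('wrist','pics/w3.png');hasp('side');hasp('top');rows()"
```

```text
wrist 0.93 2738 bbox 220 280 111 183
[-117.1   -3.8  115.9] y -25.0 18.0 346
[-113.3   -4.8  124.9] y -24.0 15.0 296
[-110.6   -3.9  135.3] y -24.0 16.0 335
[-107.9  -16.1  145.7] y -24.0 15.0 141
[-105.4   -4.   156. ] y -24.0 16.0 156
[-102.3   -3.1  168.4] y -24.0 16.0 265
[-100.7   -4.   175.1] y -25.0 21.0 297
[-100.4   -4.1  189. ] y -30.0 22.0 902
side 0.69 155 bbox 264 276 148 174
[-115.2   -8.8  115.6] y -49.0 14.0 29
[-1.123e+02 -1.000e-01  1.259e+02] y -24.0 16.0 20
[-1.090e+02 -1.000e-01  1.346e+02] y -25.0 18.0 21
[-106.1    8.1  146.2] y -24.0 16.0 15
[-104.4   -4.1  157.3] y -20.0 18.0 12
[-102.1    1.9  167.7] y -21.0 17.0 14
[-100.7   13.2  173.7] y -9.0 22.0 12
[-99.2   9.2 186.8] y -12.0 21.0 32
top 0.48 204 bbox 276 294 177 192
[-83.8 -35.7  69.7] y -36.0 -36.0 1
[-113.4  -10.2  114.8] y -24.0 15.0 17
[-111.3   -3.4  123.4] y -24.0 15.0 40
[-107.    -4.7  136.7] y -23.0 15.0 34
[-102.7  -17.1  155.9] y -23.0 15.0 15
[-100.1  -14.   172.9] y -22.0 16.0 9
[-95.9  -6.4 190.3] y -30.0 18.0 88
t 5.95 tcp case [[-230.2  -10.7  237.4]] F [-0.2  0.6 -0.1] tilt 44.7
```

View pics/w3.png

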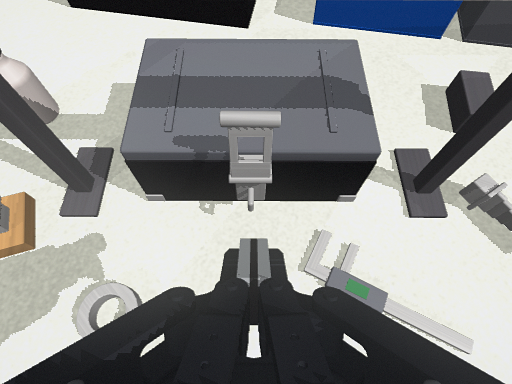

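The picture shows the lid shut, with the hasp upright from (250,180) to its grip bar at (250,118). The hasp leans back about 0.28 rad and is centred at case y of about -4. The grip centre is near (-97,183). I'll hold the bar by its two ends (52 mm along y), so it can pivot between the pads while I take it round the arc.

```bash
python3 -c "
from h import *
rows(((-138,-4,211),55),((-81,-4,171.5),55))"
```

```text
t 5.95 tcp case [[-230.2  -10.7  237.4]] F [-0.2  0.6 -0.1] tilt 44.7
(-138, -4, 211) 55 [0.0784, -0.011, 0.1393, -0.0004, 0.0574, -0.0003]
(-81, -4, 171.5) 55 [0.0996, -0.0109, 0.2529, -0.0004, 0.0574, -0.0003]
```

>>> carry_out --plan '[0.04, -0.006, 0.06, 0, 0.057, 0, -1, 0.06, -0.011, 0.1, 0, 0.057, 0, -1, 0.078, -0.011, 0.139, 0, 0.057, 0, -1, 0.078, -0.011, 0.139, 0, 0.057, 0, -1, 0.078, -0.011, 0.139, 0, 0.057, 0, -1, 0.078, -0.011, 0.139, 0, 0.057, 0, -1, 0.085, -0.011, 0.175, 0, 0.057, 0, -1, 0.092, -0.011, 0.215, 0, 0.057, 0, -1, 0.1, -0.011, 0.253, 0, 0.057, 0, -1, 0.1, -0.011, 0.253, 0, 0.057, 0, -1]'

```text
time: 6.95
tool_pos: [607.5, -48.9, 172.0]
orientation: [-0.04, 0.884, 0.077, 0.46]
wrist_force: [-1.0, 0.3, 0.3]
gripper_width: 85.7
finger_force: 0.0
```

```bash
python3 -c "
from h import *
hasp('wrist','pics/w4.png');rows()"
```

```text
wrist 0.66 7647 bbox 195 315 259 357
[-87.7 -39.7  -0.4] y -40.0 -39.0 6
[-86.1  26.6  42.7] y 26.0 27.0 3
[-86.1 -33.2  71.9] y -34.0 25.0 7
[-86.  -32.1  88.8] y -33.0 24.0 6
[-111.7   -4.1  129.7] y -39.0 36.0 1861
[-105.6    8.1  154.7] y -24.0 16.0 1021
[-99.9  -3.9 189. ] y -30.0 22.0 4727
[-134.2   -9.   222.5] y -12.0 -4.0 16
t 7.05 tcp case [[-81.6  -3.7 173. ]] F [-0.4 -0.3  0.4] tilt 55.0
```

View pics/w4.png

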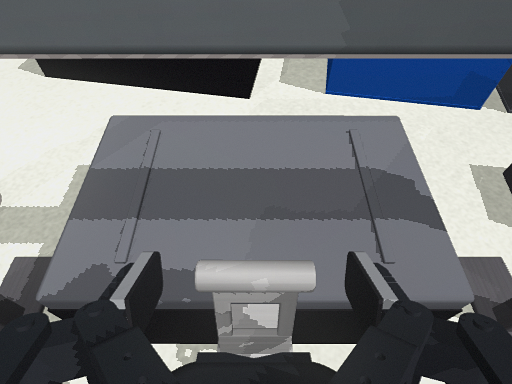

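The bar, columns 195–315 at row 277, sits centred between the two pads (~160 and ~347). Closing.

>>> carry_out --plan '[0, 0, 0, 0, 0, 0, 1, 0, 0, 0, 0, 0, 0, 1, 0, 0, 0, 0, 0, 0, 1, 0, 0, 0, 0, 0, 0, 1, 0, 0, 0, 0, 0, 0, 1, 0, 0, 0, 0, 0, 0, 1, 0, 0, 0, 0, 0, 0, 1, 0, 0, 0, 0, 0, 0, 1]'

```text
time: 7.85
tool_pos: [607.3, -49.4, 174.0]
orientation: [-0.039, 0.883, 0.077, 0.461]
wrist_force: [0.4, -4.7, 4.0]
gripper_width: 50.4
finger_force: 61.9
```

```bash
python3 -c "
from h import *
rows()
# arc: grip angle a from hanging (0) ; grip=hinge+74*(-sin a,-cos a); start a=pi+0.28
g0=np.array([-97.5,183]);tc=w2c(readout.read_state()['tool_pos'])[0]
a0=np.pi+.28
w=[]
f=lambda a:np.array([-118-74*np.sin(a),112-74*np.cos(a)])
for a in np.linspace(a0,1.7,13)[1:]:
    th=55;g=f(a)-f(a0);w.append(((tc[0]+g[0],tc[1],tc[2]+g[1]),th))
rows(*w)"
```

```text
t 7.85 tcp case [[-80.7  -4.5 174. ]] F [ 0.4 -4.7  4. ] tilt 55.1
t 7.85 tcp case [[-80.7  -4.5 174. ]] F [ 0.4 -4.7  4. ] tilt 55.1
(np.float64(-91.10839244851037), np.float64(-4.546510248163882), np.float64(176.22366670276787)) 55 [-0.0069, 0.0, -0.0163, 0.0005, -0.0006, 0.0004]
(np.float64(-101.69351481566275), np.float64(-4.546510248163882), np.float64(176.91055407151217)) 55 [-0.016, 0.0, -0.0314, 0.0005, -0.0006, 0.0004]
(np.float64(-112.26809703028204), np.float64(-4.546510248163882), np.float64(176.07698297605185)) 55 [-0.0273, 0.0, -0.0451, 0.0005, -0.0006, 0.0004]
(np.float64(-122.6148607227239), np.float64(-4.546510248163882), np.float64(173.74008099314872)) 55 [-0.0403, 0.0, -0.057, 0.0005, -0.0006, 0.0004]
(np.float64(-132.52120856284682), np.float64(-4.546510248163882), np.float64(169.9478649846095)) 55 [-0.055, 0.0, -0.0669, 0.0005, -0.0006, 0.0004]
(np.float64(-141.7835925461863), np.float64(-4.546510248163882), np.float64(164.77825448379755)) 55 [-0.0709, 0.0, -0.0746, 0.0005, -0.0006, 0.0004]
(np.float64(-150.2116963415555), np.float64(-4.546510248163882), np.float64(158.33747066508317)) 55 [-0.0877, 0.0, -0.08, 0.0005, -0.0006, 0.0004]
(np.float64(-157.63234576441593), np.float64(-4.546510248163882), np.float64(150.75785379297605)) 55 [-0.1051, 0.0, -0.0829, 0.0005, -0.0006, 0.0004]
(np.float64(-163.89306702662378), np.float64(-4.546510248163882), np.float64(142.19514399631305)) 55 [-0.1228, -0.0, -0.0833, 0.0005, -0.0006, 0.0004]
(np.float64(-168.8652196503765), np.float64(-4.546510248163882), np.float64(132.8252812400589)) 55 [-0.1404, -0.0, -0.0812, 0.0005, -0.0006, 0.0004]
(np.float64(-172.44663967365784), np.float64(-4.546510248163882), np.float64(122.84079024643444)) 55 [-0.1574, -0.0001, -0.0766, 0.0005, -0.0006, 0.0004]
(np.float64(-174.5637388366315), np.float64(-4.546510248163882), np.float64(112.44682464522784)) 55 [-0.1736, -0.0001, -0.0696, 0.0005, -0.0006, 0.0004]
```

>>> carry_out --plan '[-0.007, 0, -0.016, 0, 0, 0, 1, -0.016, 0, -0.031, 0, 0, 0, 1, -0.027, 0, -0.045, 0, 0, 0, 1, -0.04, 0, -0.057, 0, 0, 0, 1, -0.055, 0, -0.067, 0, 0, 0, 1]'

```text
time: 8.35
tool_pos: [555.7, -58.4, 169.5]
orientation: [-0.039, 0.883, 0.077, 0.461]
wrist_force: [11.6, -5.2, -6.2]
gripper_width: 50.0
finger_force: 64.0
```

```bash
python3 -c "
from h import *
hasp('side');lidangle('side');
f=lambda a:np.array([-118-74*np.sin(a),112-74*np.cos(a)])
tc=w2c(readout.read_state()['tool_pos'])[0]
rows(*[((f(a)[0]+16.6,tc[1],f(a)[1]-9.5),55) for a in (2.65,2.45,2.25,2.05,1.85,1.65,1.45)])"
```

```text
side 0.68 629 bbox 193 286 132 224
[-86.   10.9   8.4] y -36.0 50.0 35
[-86.   24.   29.9] y -8.0 50.0 36
[-95.2  11.7  58.5] y -12.0 42.0 65
[-98.7  11.7  80. ] y -13.0 50.0 91
[-95.6   6.3 112.2] y -49.0 49.0 152
[-75.4   2.5 118.7] y -50.0 50.0 208
[-129.4   14.9  150.4] y 11.0 16.0 7
[-143.6   -6.5  185.4] y -24.0 15.0 35
side lid slope [-3.00000e-03 -0.00000e+00  1.18311e+02] 1911 z at x=-60 118.5 x=80 118.1
t 8.55 tcp case [[-133.2   -4.5  169.2]] F [ 6.7 -6.  -3.6] tilt 55.0
(np.float64(-136.3302600554513), np.float64(-4.5013000935032785), np.float64(167.73708249499316)) 55 [-0.0051, 0.0, -0.0029, 0.0005, -0.0001, 0.0002]
(np.float64(-148.59458795795328), np.float64(-4.5013000935032785), np.float64(159.49711279950074)) 55 [-0.0281, -0.0, -0.0118, 0.0005, -0.0001, 0.0002]
(np.float64(-158.97741656970618), np.float64(-4.5013000935032785), np.float64(148.9848480814827)) 55 [-0.0523, -0.0, -0.0159, 0.0005, -0.0001, 0.0002]
(np.float64(-167.0648152788698), np.float64(-4.5013000935032785), np.float64(136.61937916187674)) 55 [-0.0769, -0.0, -0.0152, 0.0005, -0.0001, 0.0002]
(np.float64(-172.5343650201722), np.float64(-4.5013000935032785), np.float64(122.89367826501396)) 55 [-0.1009, -0.0001, -0.0095, 0.0005, -0.0001, 0.0002]
(np.float64(-175.16801210559), np.float64(-4.5013000935032785), np.float64(108.35494577169831)) 55 [-0.1233, -0.0001, 0.0008, 0.0005, -0.0001, 0.0002]
(np.float64(-174.86076133678156), np.float64(-4.5013000935032785), np.float64(93.58279506681487)) 55 [-0.1432, -0.0001, 0.0153, 0.0005, -0.0001, 0.0002]
```

The hasp is following, past vertical, and the forces are low. Continuing along the arc.

>>> carry_out --plan '[-0.016, 0, -0.008, 0, 0, 0, 1, -0.028, 0, -0.012, 0, 0, 0, 1, -0.04, 0, -0.0145, 0, 0, 0, 1, -0.052, 0, -0.016, 0, 0, 0, 1, -0.065, 0, -0.016, 0, 0, 0, 1, -0.077, 0, -0.015, 0, 0, 0, 1, -0.089, 0, -0.013, 0, 0, 0, 1, -0.101, 0, -0.0095, 0, 0, 0, 1, -0.112, 0, -0.005, 0, 0, 0, 1, -0.123, 0, 0.001, 0, 0, 0, 1]'

```text
time: 9.55
tool_pos: [525.6, -65.2, 126.2]
orientation: [-0.055, 0.887, 0.085, 0.451]
wrist_force: [-86.2, 53.8, 41.3]
gripper_width: 49.9
finger_force: 63.7
```

```bash
python3 -c "
from h import *
lidangle('side');
f=lambda a:np.array([-118-74*np.sin(a),112-74*np.cos(a)])
tc=w2c(readout.read_state()['tool_pos'])[0]
def o(a):
    th=50 ;t=np.radians(th);return ((f(a)[0]+19.5*np.sin(t),-4.5,f(a)[1]-19.5*np.cos(t)),th)
rows(*[((f(a)[0]+16.6,tc[1],f(a)[1]-9.5),55) for a in (1.55,1.35,1.15,.95,.75,.55,.35,.2,.05)])"
```

```text
side lid slope [ 2.00000e-03 -1.00000e-03  1.18018e+02] 1989 z at x=-60 117.9 x=80 118.2
t 9.65 tcp case [[-164.    -5.6  125.8]] F [-64.9  46.9  30.7] tilt 54.0
(np.float64(-175.38399855001242), np.float64(-5.646411346283262), np.float64(100.96118274257115)) 55 [-0.0446, 0.0004, 0.0089, -0.0118, 0.0055, -0.0003]
(np.float64(-173.60352847917278), np.float64(-5.646411346283262), np.float64(86.29350515511493)) 55 [-0.0626, 0.001, 0.0256, -0.0118, 0.0055, -0.0003]
(np.float64(-168.94453157927856), np.float64(-5.646411346283262), np.float64(72.27192937457235)) 55 [-0.077, 0.0017, 0.0456, -0.0118, 0.0055, -0.0003]
(np.float64(-161.59274735441366), np.float64(-5.646411346283262), np.float64(59.45545137967261)) 55 [-0.0871, 0.0026, 0.0681, -0.0118, 0.0055, -0.0003]
(np.float64(-151.84126824172674), np.float64(-5.646411346283262), np.float64(48.35502370333725)) 55 [-0.0925, 0.0035, 0.0921, -0.0118, 0.0055, -0.0003]
(np.float64(-140.07885494086878), np.float64(-5.646411346283262), np.float64(39.41318536759658)) 55 [-0.093, 0.0044, 0.1167, -0.0118, 0.0055, -0.0003]
(np.float64(-126.7744377517034), np.float64(-5.646411346283262), np.float64(32.98641924929396)) 55 [-0.0887, 0.0053, 0.1409, -0.0118, 0.0055, -0.0003]
(np.float64(-116.10153047883455), np.float64(-5.646411346283262), np.float64(29.975073239748113)) 55 [-0.0823, 0.0059, 0.1583, -0.0118, 0.0055, -0.0003]
(np.float64(-105.09845852603019), np.float64(-5.646411346283262), np.float64(28.592480730772493)) 55 [-0.0734, 0.0065, 0.1744, -0.0118, 0.0055, -0.0003]
```

Total force has risen to about 110 N, so something is blocking. Easing back to the measured pose, then looking.

>>> carry_out --plan '[0.02, 0, -0.004, 0, 0, 0, 1, 0.034, 0, -0.008, 0, 0, 0, 1]'

```text
time: 9.85
tool_pos: [530.5, -63.5, 140.3]
orientation: [-0.055, 0.889, 0.083, 0.447]
wrist_force: [-5.0, 34.3, -5.2]
gripper_width: 49.7
finger_force: 62.7
```

```bash
python3 -c "
from h import *
s=readout.read_state();print(np.round(s['joint_pos'],3),np.round(s['torque'],2))
rows()
p,d=eyes.capture('wrist');q,_=eyes.capture('side')
a=cv2.resize(p,(400,300));b=cv2.resize(q[110:230,210:370],(400,300),interpolation=cv2.INTER_CUBIC)
cv2.imwrite('pics/w5.png',np.hstack([a,b])[:,:,::-1])"
```

```text
[-0.629  0.005 -1.003 -0.169  0.645  2.581] [3.36 2.24 5.82]
t 9.85 tcp case [[-158.8   -5.1  140.3]] F [-5.  34.3 -5.2] tilt 53.5
```

View pics/w5.png

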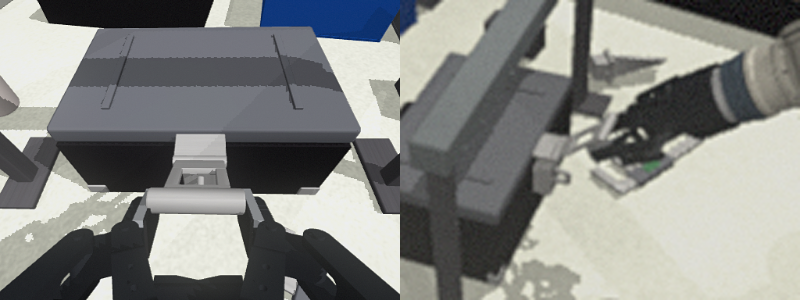

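Joint 3 is at -1.00, close to its -1.04 limit, so the 55° lean at this range is out of reach; nothing is in the way. The hasp is already out in front of the lamp, at about 2.1 rad, so the gripper can stand more upright. I'll reduce the lean to 30–35°.

```bash
cat >> h.py <<'E'
def arc(a,th,L=20,y=-4.5):
    t=np.radians(th);return ((round(-118-74*np.sin(a)+L*np.sin(t),1),y,round(112-74*np.cos(a)-L*np.cos(t),1)),th)
E
python3 -c "
from h import *
rows(arc(2.15,45),arc(2.1,35))"
```

```text
t 9.95 tcp case [[-158.5   -5.1  140.9]] F [-10.6  33.7   1. ] tilt 53.6
(np.float64(-165.8), -4.5, np.float64(138.4)) 45 [-0.0107, -0.0013, -0.0073, -0.0107, -0.0476, -0.0003]
(np.float64(-170.4), -4.5, np.float64(133.0)) 35 [-0.0225, -0.0013, -0.0081, -0.0108, -0.1032, 0.0006]
```

>>> carry_out --plan '[-0.006, 0, -0.004, -0.006, -0.025, 0, 1, -0.0107, 0, -0.0073, -0.0107, -0.0476, 0, 1, -0.0165, 0, -0.0077, -0.0107, -0.075, 0, 1, -0.0225, 0, -0.008, -0.0107, -0.103, 0, 1, -0.0225, 0, -0.008, -0.0107, -0.103, 0, 1]'

```text
time: 10.45
tool_pos: [520.8, -66.2, 134.0]
orientation: [-0.026, 0.95, 0.083, 0.3]
wrist_force: [-3.4, 34.9, -0.8]
gripper_width: 49.6
finger_force: 64.9
```

```bash
python3 -c "
from h import *
s=readout.read_state();print(np.round(s['joint_pos'],3),np.round(s['torque'],2))
rows(*[arc(a,32) for a in (2.1,1.9,1.7,1.5,1.3)])"
```

```text
[-0.493 -0.01  -0.752  0.325  0.362  2.568] [5.13 0.71 3.77]
t 10.45 tcp case [[-168.8   -6.2  134. ]] F [-3.4 34.9 -0.8] tilt 35.0
(np.float64(-171.3), -4.5, np.float64(132.4)) 32 [-0.005, -0.0028, -0.0002, 0.0001, -0.0166, 0.0005]
(np.float64(-177.4), -4.5, np.float64(119.0)) 32 [-0.0261, -0.0028, 0.0123, 0.0001, -0.0166, 0.0005]
(np.float64(-180.8), -4.5, np.float64(104.6)) 32 [-0.0445, -0.0029, 0.0287, 0.0001, -0.0166, 0.0005]
(np.float64(-181.2), -4.5, np.float64(89.8)) 32 [-0.0592, -0.0029, 0.0485, 0.0001, -0.0166, 0.0005]
(np.float64(-178.7), -4.5, np.float64(75.2)) 32 [-0.0698, -0.0029, 0.0709, 0.0001, -0.0166, 0.0005]
```

>>> carry_out --plan '[-0.005, -0.003, 0, 0, -0.0166, 0, 1, -0.016, -0.004, 0.006, 0, -0.0166, 0, 1, -0.026, -0.004, 0.012, 0, -0.0166, 0, 1, -0.036, -0.004, 0.02, 0, -0.0166, 0, 1, -0.0445, -0.004, 0.0287, 0, -0.0166, 0, 1, -0.0445, -0.004, 0.0287, 0, -0.0166, 0, 1]'

```text
time: 11.05
tool_pos: [507.6, -68.3, 103.2]
orientation: [-0.022, 0.958, 0.082, 0.275]
wrist_force: [-4.8, 27.6, 2.3]
gripper_width: 49.2
finger_force: 61.8
```

```bash
python3 -c "
from h import *
s=readout.read_state();print(np.round(s['joint_pos'],3),np.round(s['torque'],2))
rows(*[arc(a,35) for a in (1.7,1.5,1.3,1.1,.9,.7,.6)])"
```

```text
[-0.49   0.024 -0.785  0.302  0.329  2.558] [4.09 0.74 2.86]
t 11.05 tcp case [[-182.2   -5.9  103.2]] F [-4.8 27.6  2.3] tilt 32.0
(np.float64(-179.9), -4.5, np.float64(105.2)) 35 [0.0049, -0.0023, -0.0008, 0.0015, 0.0165, -0.0004]
(np.float64(-180.3), -4.5, np.float64(90.4)) 35 [-0.0087, -0.0024, 0.0198, 0.0015, 0.0165, -0.0004]
(np.float64(-177.8), -4.5, np.float64(75.8)) 35 [-0.0181, -0.0025, 0.0426, 0.0015, 0.0165, -0.0004]
(np.float64(-172.5), -4.5, np.float64(62.1)) 35 [-0.0227, -0.0026, 0.0666, 0.0015, 0.0165, -0.0004]
(np.float64(-164.5), -4.5, np.float64(49.6)) 35 [-0.0225, -0.0027, 0.0914, 0.0015, 0.0165, -0.0004]
(np.float64(-154.2), -4.5, np.float64(39.0)) 35 [-0.0173, -0.0028, 0.1155, 0.0015, 0.0165, -0.0004]
(np.float64(-148.3), -4.5, np.float64(34.5)) 35 [-0.0129, -0.0029, 0.127, 0.0015, 0.0165, -0.0004]
```

>>> carry_out --plan '[-0.003, -0.004, 0.01, 0, 0.0165, 0, 1, -0.009, -0.005, 0.02, 0, 0.0165, 0, 1, -0.014, -0.005, 0.031, 0, 0.0165, 0, 1, -0.018, -0.005, 0.0425, 0, 0.0165, 0, 1, -0.021, -0.005, 0.055, 0, 0.0165, 0, 1, -0.0227, -0.005, 0.0666, 0, 0.0165, 0, 1, -0.023, -0.005, 0.079, 0, 0.0165, 0, 1, -0.0225, -0.005, 0.091, 0, 0.0165, 0, 1]'

```text
time: 11.85
tool_pos: [525.6, -65.1, 51.2]
orientation: [-0.022, 0.95, 0.081, 0.301]
wrist_force: [-21.7, -0.2, 2.0]
gripper_width: 49.6
finger_force: 146.7
```

```bash
python3 -c "
from h import *
s=readout.read_state();print(np.round(s['joint_pos'],3),np.round(s['torque'],2))
lidangle('side')
rows(*[arc(a,42) for a in (.9,.7,.5,.4)])
rows(((-210,-4.5,95),40))"
```

```text
[-0.478  0.135 -0.893  0.028  0.348  2.586] [ 1.78  3.09 -2.18]
side lid slope [ 1.00000e-03 -2.00000e-03  1.18041e+02] 1799 z at x=-60 118.0 x=80 118.1
t 11.95 tcp case [[-164.5   -6.3   50.2]] F [-6.3 13.8  4.2] tilt 34.9
(np.float64(-162.6), -4.5, np.float64(51.1)) 42 [0.0034, -0.0031, 0.0006, 0.0033, 0.0392, -0.0021]
(np.float64(-152.3), -4.5, np.float64(40.5)) 42 [0.0073, -0.0033, 0.0249, 0.0033, 0.0392, -0.0021]
(np.float64(-140.1), -4.5, np.float64(32.2)) 42 [0.0161, -0.0036, 0.0478, 0.0033, 0.0392, -0.0021]
(np.float64(-133.4), -4.5, np.float64(29.0)) 42 [0.0222, -0.0038, 0.0586, 0.0033, 0.0392, -0.0021]
t 11.95 tcp case [[-164.5   -6.3   50.2]] F [-6.3 13.8  4.2] tilt 34.9
(-210, -4.5, 95) 40 [-0.0195, -0.0019, -0.1047, 0.0032, 0.0281, -0.0021]
```

The hasp is around 0.9 rad and the finger force spiked. Letting go, backing off and pushing the rest with closed fingertips.

>>> carry_out --plan '[0, 0, 0, 0, 0, 0, -1, 0, 0, 0, 0, 0, 0, -1, 0, 0, 0, 0, 0, 0, -1, 0, 0, 0, 0, 0, 0, -1, 0, -0.002, -0.05, 0, 0.028, 0, -1, -0.02, -0.002, -0.105, 0, 0.028, 0, -1, -0.02, -0.002, -0.105, 0, 0.028, 0, -1, -0.02, -0.002, -0.105, 0, 0.028, 0, 1, -0.02, -0.002, -0.105, 0, 0.028, 0, 1, -0.02, -0.002, -0.105, 0, 0.028, 0, 1, -0.02, -0.002, -0.105, 0, 0.028, 0, 1]'

```text
time: 13.05
tool_pos: [482.9, -75.4, 96.8]
orientation: [-0.021, 0.936, 0.079, 0.343]
wrist_force: [-0.5, 0.2, -0.6]
gripper_width: 28.3
finger_force: 0.0
```

```bash
python3 -c "
from h import *
s=readout.read_state();print(np.round(s['joint_pos'],3))
hasp('wrist','pics/w6.png');rows()"
```

```text
[-0.607 -0.022 -0.959  0.081  0.456  2.499]
wrist 0.87 9109 bbox 199 291 77 228
[-139.8   15.     0.2] y -41.0 36.0 82
[-85.9  27.7  17. ] y 27.0 28.0 5
[-109.6  -19.    54.4] y -31.0 24.0 5
[-86.2  23.1  64.9] y -30.0 24.0 16
[-184.6   -3.5   87.6] y -29.0 22.0 1812
[-167.    -4.1   91.5] y -29.0 22.0 3274
[-124.    -3.8  110.5] y -26.0 18.0 3915
t 13.15 tcp case [[-207.9   -8.6   96.9]] F [ 0.3 -0.7 -0.4] tilt 40.2
```

View pics/w6.png

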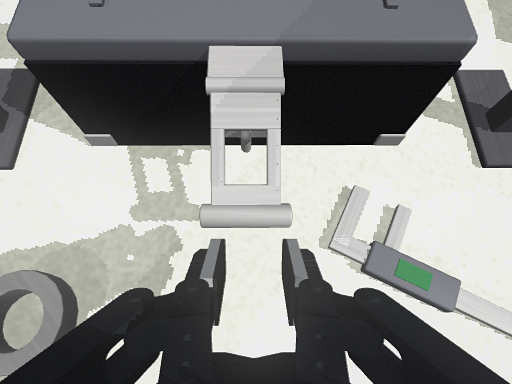

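The hasp sticks out at about 1.2 rad, with its grip at row 215, above the staple at (246,140). The caliper and ring are undisturbed. The fingertips at row 245 are already lined up in front of the bar, so I'll finish closing them and push the bar down and in along the arc.

```bash
cat >> h.py <<'E'
def push(a,o,th=40,y=-4):
    t=np.radians(th);g=np.array([-118-74*np.sin(a),112-74*np.cos(a)])
    p=g-7*np.array([np.sin(t),-np.cos(t)])-o*np.array([np.cos(t),np.sin(t)])
    return ((round(float(p[0]),1),y,round(float(p[1]),1)),th)
E
python3 -c "
from h import *
rows(((-207,-4,110),40),*[push(a,o) for a,o in ((1.2,2),(1.05,3),(.9,4),(.75,5),(.6,6),(.45,7),(.3,8),(.15,8),(0,8),(-.08,8))])"
```

```text
t 13.15 tcp case [[-207.9   -8.6   96.9]] F [ 0.3 -0.7 -0.4] tilt 40.2
(-207, -4, 110) 40 [0.0152, -0.0073, -0.0158, 0.0061, -0.001, 0.0004]
(-193.0, -4, 89.3) 40 [0.0108, -0.0081, 0.0256, 0.0061, -0.001, 0.0004]
(-189.0, -4, 78.6) 40 [0.0043, -0.0085, 0.0435, 0.0061, -0.001, 0.0004]
(-183.5, -4, 68.8) 40 [0.0008, -0.0088, 0.0619, 0.0061, -0.001, 0.0004]
(-176.8, -4, 60.0) 40 [-0.0001, -0.0092, 0.0803, 0.0061, -0.001, 0.0004]
(-168.9, -4, 52.4) 40 [0.0018, -0.0095, 0.0985, 0.0061, -0.001, 0.0004]
(-160.0, -4, 46.2) 40 [0.0064, -0.0099, 0.1159, 0.0061, -0.001, 0.0004]
(-150.5, -4, 41.5) 40 [0.0135, -0.0102, 0.1321, 0.0061, -0.001, 0.0004]
(-139.7, -4, 39.1) 40 [0.0246, -0.0104, 0.1468, 0.0061, -0.001, 0.0004]
(-128.6, -4, 38.2) 40 [0.0378, -0.0107, 0.1599, 0.0061, -0.001, 0.0004]
(-122.7, -4, 38.5) 40 [0.0456, -0.0108, 0.1658, 0.0061, -0.001, 0.0004]
```

>>> carry_out --plan '[0.015, -0.007, -0.015, 0.006, 0, 0, 1, 0.015, -0.007, -0.015, 0.006, 0, 0, 1, 0.015, -0.007, -0.015, 0.006, 0, 0, 1, 0.012, -0.008, 0.01, 0.006, 0, 0, 1, 0.0108, -0.008, 0.0256, 0.006, 0, 0, 1, 0.0043, -0.0085, 0.0435, 0.006, 0, 0, 1, 0.001, -0.009, 0.062, 0.006, 0, 0, 1, 0, -0.009, 0.08, 0.006, 0, 0, 1, 0.002, -0.0095, 0.0985, 0.006, 0, 0, 1]'

```text
time: 14.05
tool_pos: [520.1, -64.3, 51.8]
orientation: [-0.029, 0.936, 0.081, 0.342]
wrist_force: [-0.7, -0.1, 0.5]
gripper_width: 0.1
finger_force: 0.4
```

```bash
python3 -c "
from h import *
s=readout.read_state();print(np.round(s['joint_pos'],3))
hasp('wrist','pics/w7.png');lidangle('side')
rows(*[push(a,o) for a,o in ((.45,7),(.3,8),(.15,8),(0,8),(-.08,8))])"
```

```text
[-0.527  0.134 -0.98  -0.117  0.428  2.569]
wrist 0.82 13777 bbox 198 314 71 248
[-119.3   25.1    0.4] y -39.0 31.0 129
[-86.  -36.7  23. ] y -38.0 -36.0 10
[-86.  -35.5  36.2] y -36.0 -35.0 10
[-161.8   -4.5   57.3] y -29.0 25.0 1127
[-152.7   -4.    63.1] y -35.0 27.0 3073
[-139.2  -15.8   81.3] y -35.0 16.0 1332
[-127.4   -3.9   98. ] y -24.0 16.0 3092
[-118.6   -3.8  113.2] y -26.0 18.0 5004
side lid slope [ 1.00000e-03 -0.00000e+00  1.18058e+02] 1927 z at x=-60 118.0 x=80 118.1
t 14.25 tcp case [[-169.3   -4.    52.5]] F [-0.2 -0.2  0.6] tilt 40.2
(-160.0, -4, 46.2) 40 [0.0051, 0.0001, 0.0179, 0.0001, -0.0009, 0.0003]
(-150.5, -4, 41.5) 40 [0.0121, 0.0001, 0.0341, 0.0001, -0.0009, 0.0003]
(-139.7, -4, 39.1) 40 [0.0233, 0.0001, 0.0488, 0.0001, -0.0009, 0.0003]
(-128.6, -4, 38.2) 40 [0.0365, 0.0001, 0.0619, 0.0001, -0.0009, 0.0003]
(-122.7, -4, 38.5) 40 [0.0443, 0.0001, 0.0678, 0.0001, -0.0009, 0.0003]
```

View pics/w7.png

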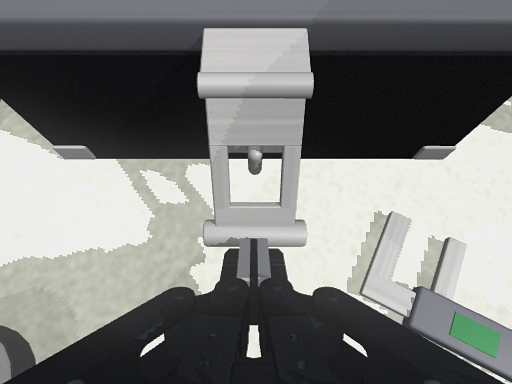

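The tip is square on the bar at (255,235), the staple at (255,160) is lined up with the slot, and the lid is still shut. Continuing to home.

>>> carry_out --plan '[0.0025, 0, 0.009, 0, 0, 0, 1, 0.005, 0, 0.018, 0, 0, 0, 1, 0.008, 0, 0.026, 0, 0, 0, 1, 0.012, 0, 0.034, 0, 0, 0, 1, 0.017, 0, 0.0415, 0, 0, 0, 1, 0.0235, 0, 0.049, 0, 0, 0, 1, 0.03, 0, 0.0555, 0, 0, 0, 1, 0.0365, 0, 0.062, 0, 0, 0, 1]'

```text
time: 15.05
tool_pos: [561.1, -57.3, 38.8]
orientation: [-0.029, 0.935, 0.082, 0.343]
wrist_force: [-1.6, -0.7, -0.0]
gripper_width: 0.1
finger_force: 0.4
```

```bash
python3 -c "
from h import *
s=readout.read_state();print(np.round(s['joint_pos'],3))
hasp('wrist');lidangle('side')
rows(*[push(a,o) for a,o in ((0,8),(-.05,8),(-.1,8))])"
```

```text
[-0.455  0.217 -0.929 -0.176  0.389  2.633]
wrist 0.88 10382 bbox 180 331 147 248
[-89.3 -36.7   0.9] y -39.0 30.0 25
[-86.2 -38.5  18. ] y -39.0 30.0 6
[-122.5  -11.2   42.4] y -38.0 30.0 684
[-118.9    0.6   49.8] y -30.0 22.0 1318
[-118.2    6.1   67.1] y -41.0 31.0 497
[-117.7  -11.3   82.1] y -24.0 16.0 613
[-117.1   -3.9   97.1] y -24.0 16.0 2028
[-116.5   -3.7  116.2] y -26.0 18.0 5211
side lid slope [ 1.0000e-03 -0.0000e+00  1.1814e+02] 1847 z at x=-60 118.1 x=80 118.2
t 15.25 tcp case [[-128.    -4.2   38.8]] F [-0.7 -0.3 -0.1] tilt 40.2
(-128.6, -4, 38.2) 40 [-0.0014, -0.0003, 0.0001, 0.0003, -0.0013, 0.0005]
(-124.9, -4, 38.3) 40 [0.0035, -0.0003, 0.004, 0.0003, -0.0013, 0.0005]
(-121.2, -4, 38.6) 40 [0.0085, -0.0003, 0.0076, 0.0003, -0.0013, 0.0005]
```

Nearly home. One small push to the stop, then back off.

>>> carry_out --plan '[0.002, 0, 0.002, 0, 0, 0, 1, 0.0035, 0, 0.004, 0, 0, 0, 1, 0.006, 0, 0.0058, 0, 0, 0, 1, 0.006, 0, 0.0058, 0, 0, 0, 1, 0.006, 0, 0.0058, 0, 0, 0, 1]'

```text
time: 15.75
tool_pos: [564.4, -56.6, 38.1]
orientation: [-0.029, 0.936, 0.081, 0.342]
wrist_force: [-13.1, -2.0, 8.4]
gripper_width: 0.1
finger_force: 6.9
```

```bash
python3 -c "
from h import *
rows(((-165,-4,70),40),((-225,-4,115),38))"
```

```text
t 15.75 tcp case [[-124.2   -4.2   38.1]] F [-13.1  -2.    8.4] tilt 40.1
(-165, -4, 70) 40 [-0.0176, -0.0002, -0.0845, 0.0005, -0.0007, 0.0001]
(-225, -4, 115) 38 [-0.0457, 0.0, -0.2063, 0.0005, -0.0119, 0.0]
```

>>> carry_out --plan '[-0.006, 0, -0.04, 0, 0, 0, 1, -0.0176, 0, -0.0845, 0, 0, 0, 1, -0.025, 0, -0.125, 0, -0.01, 0, 1, -0.025, 0, -0.17, 0, -0.04, 0, 1, -0.025, 0, -0.19, 0, -0.06, 0, 1, -0.025, 0, -0.19, 0, -0.06, 0, 1]'

```text
time: 16.35
tool_pos: [483.2, -72.1, 118.8]
orientation: [-0.02, 0.963, 0.085, 0.255]
wrist_force: [1.2, 0.1, -0.2]
gripper_width: 0.1
finger_force: 0.0
```

```bash
python3 -c "
from h import *
hasp('wrist','pics/w8.png');lidangle('side');lidangle('top')
for t in('blade','blade_stand','caliper','ring_gauge'):print(t,[np.round(b['position']) for b in eyes.boxes_of(t,'top')[:2]])
rows()"
```

```text
wrist 0.57 3623 bbox 214 291 84 148
[-87.9  22.4   0.5] y -30.0 23.0 9
[-119.2    0.8   42.3] y -30.0 23.0 477
[-116.2   -8.5   51.6] y -31.0 24.0 500
[-116.3    1.4   68.4] y -34.0 16.0 228
[-116.4   -4.5   82.6] y -24.0 16.0 267
[-116.4   -3.9   96.6] y -24.0 16.0 662
[-116.5   -3.9  116. ] y -26.0 18.0 1480
side lid slope [ 1.00000e-03 -2.00000e-03  1.18175e+02] 1834 z at x=-60 118.1 x=80 118.3
top lid slope [ 6.00000e-03 -1.00000e-03  1.21011e+02] 3574 z at x=-60 120.6 x=80 121.5
blade [array([ 644., -361.,   38.])]
blade_stand [array([502., 247.,  24.])]
caliper [array([ 504., -196.,   12.])]
ring_gauge [array([425.,  78.,  22.])]
t 16.85 tcp case [[-208.4   -4.1  115.2]] F [ 0.7 -0.5 -0.3] tilt 29.4
```

View pics/w8.png

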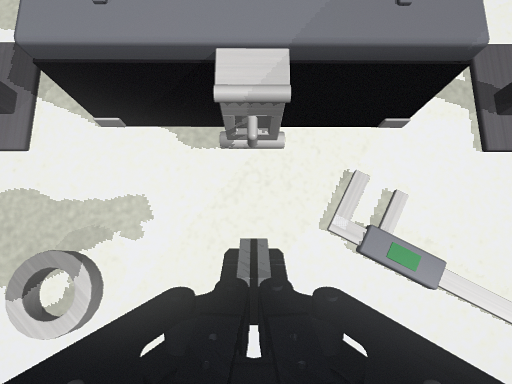

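The strap hangs vertical (constant x of about -116) with the staple through its slot at (252,128). The lid is shut, the bystanders haven't moved, and the gripper is clear. Handing in.

```bash
python3 -c "
from h import *
print(job_done())"
```

```text
the job is handed in; nothing more can be done
None
```

The lid is pressed fully shut and the hasp hangs home over the catch with the staple through its slot; the gripper is clear, the blades and gauges have not visibly moved, and the job is handed in at about 17 s (no verdict came back).

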